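# Seat the thin reference tile with the spacer and hold it flush

### The job

Start the colour meter: press the round start button on its deck fully down and let it come back up. Then take the aluminium spacer by its tab, slide it all the way down into the one gap behind the tiles that is wide enough for it, the gap behind the thin tile, and push it towards the port wall so that the thin tile stands upright and flush against the wall. Finish while still holding the spacer and pressing the tile with it, and leave the other two tiles and the glassware near the spacer undisturbed.

Things in the scene. Friction and masses are not known exactly. Their poses are not given: they have to be found in the camera images.
- meter: White colour meter, 340 x 320 mm, fixed to the bench at a varying place and yaw; axes as for the port wall; origin on the bench straight below the port wall's origin. Deck on the -y side of the wall 95 mm above the bench; farther off, from y = -120 mm on, its housing is 140 mm high.
- port_wall: Upright dark wall of the meter, 180 mm long, 44 mm high, with three windows. Origin on its face at mid-length, on the floor of the tile places (53 mm above the bench); x along the wall, y out of the face towards tiles and gaps, z up. Places at x = -56, 0, 56 mm, each 48 mm wide between dividers 28 mm high. A rear rail at y = 38 mm, 30 mm high, closes the places.
- start_button (a joint): Travel of the start button, a white round spring push button 24 mm across, in m: 0 is up, 0.006 is fully down (about 5 N). It is pressed straight down and springs back.
- start_button_top (a point): Centre of the top face of the start button, on the deck of the meter at the +x end of the port wall.
- tile_thin_front (a point): Centre of the front face of the thin tile: loose, white ceramic, 40 mm wide, 40 mm high, 10 mm thick, 40 g. It stands upright in one of the three places (which one varies), 2 to 5 mm clear of the port wall that its front faces. y runs from front to back, z up. The gap behind it to the rear rail is 28 mm wide when the tile is flush, a few mm less at the start.
- tile_medium_front (a point): Centre of the front face of the medium tile: same white front, but 22 mm thick with its grey backing. It stands in another place; its gap is at most 16 mm. Axes as for the thin tile. Leave it alone.
- tile_thick_front (a point): Centre of the front face of the thick tile: same white front, but 32 mm thick with its grey backing. It stands in the remaining place; its gap is at most 6 mm. Axes as for the thin tile. Leave it alone.
- spacer_tab (a point): Centre of the gripping tab of the spacer, a loose aluminium block of about 120 g standing upright on the bench left of the meter. Body 36 mm wide (x), 22 mm thick (y), 50 mm high, its lowest 10 mm tapering to 14 mm thick. Tab in the middle on top: 24 mm wide (x), 14 mm thick (y), 46 mm high, its centre 73 mm above the foot. z up. The same when turned by half a turn.
- spacer_foot (a point): Centre of the spacer's underside, 73 mm below the tab's centre; axes as for the tab.
- beaker: Small empty glass beaker, 54 mm across and 62 mm high, standing on the bench beyond the spacer; origin under its centre. Leave it alone.
- weighing_bottle: Small stoppered glass bottle, 42 mm across and 52 mm high, on the bench left of the spacer; origin under its centre. Leave it alone.
Mind the look-alikes: they are no part of the job. Leave any green or pink look-alike of the part that bears tile_thin_front alone.

How it is judged (in metres and radians):
On the way, in this order (a step that is already met when the one before it is completed fails the run):
1. the start button is fully down (value of joint start_button above 0.005 m), for 0.04 s.
2. the start button has come back up (value of joint start_button below 0.001 m), for 0.1 s.
3. the spacer is lifted off the bench (height (world z) of spacer_foot above 0.06 m), for 0.1 s.
At the end, for the whole second after the job is handed in: Spacer held in the gap behind the thin tile, foot within 5 mm of the floor, upright to 0.1 rad, square to 0.12; it presses the tile, and the tile the wall, with over 2 N; tile within 1.5 mm of the wall, parallel to 0.05 rad; button up; other tiles within 8 mm of their start (y of tile_thin_front in the frame of port_wall below 0.0015 m and z of tile_thin_front in the frame of port_wall below 0.023 m and angle between the y axis of tile_thin_front and the y axis of port_wall, either way round below 0.05 rad and z of spacer_foot in the frame of port_wall below 0.005 m and y of spacer_foot in the frame of port_wall between 0.015 and 0.025 m and horizontal distance between spacer_foot and tile_thin_front below 0.028 m and angle between the y axis of spacer_foot and the y axis of port_wall, either way round below 0.12 rad and angle between spacer_foot's own z axis and vertical below 0.1 rad and contact force between each of port_wall, spacer and tile_thin above 2 N and contact force between the fingers and spacer above 2 N and value of joint start_button below 0.001 m and distance of each of tile_medium_front, tile_thick_front from where it was at the start of the episode below 0.008 m); the arm keeps its last pose, push and grip.
It fails at once if the medium or the thick tile is shifted by more than 8 mm (distance of any of tile_medium_front, tile_thick_front from where it was at the start of the episode above 0.008 m).
It fails at once if the beaker or the weighing bottle is pushed away by more than 30 mm (distance of any of beaker, weighing_bottle from where it was at the start of the episode above 0.03 m).
It also fails if it takes over 58 s, if anything falls off the work surface, if the arm or the gripper's body presses on something with over 40 N, if the wrist force passes 120 N, or if a joint passes its speed limit or range.

### The arm

A 7-joint arm with a two-finger parallel gripper is mounted at the origin on the work surface. World frame = base frame: x ahead of the robot, y to its left, z up, the work surface at z = 0. Lengths are in mm, angles in rad, forces in N, time in s.
With the tool pointing down it reaches from about 425 to 950 mm from the base axis. Payload 4.7 kg.
Tool frame: the origin (TCP) lies on the centre line of the jaws, within the pads' length; the fingertips stand 11 mm ahead of it and the grasp point (between the pads) lies 8 mm behind it; y points along the fingers, z is the direction in which the jaws open and shut, and the axes are right-handed (so a half turn about y gives the same grasp; the last joint's range is limited). The gripper opens to 87 mm and grips with 3 to 60 N. Pads are 19 mm wide; open, the fingers measure 117 mm over their backs; the gripper's body (75 mm by 190 mm) begins 51 mm behind the grasp point.
Start: joints at [-1.227, 0.469, -0.049, 1.532, 0.024, 1.141, -0.082], TCP at [245.813, 628.669, 233.573] pointing down, gripper open.
Joint ranges: [-2.59, 2.59], [-0.33, 1.99], [-1.39, 1.29], [0.1, 2.45], [-1.04, 4.18], [0.21, 1.99], [-2.66, 2.66]. Speed limits (rad/s): [2.57, 2.57, 3.14, 3.14, 3.14, 3.14, 3.14].

### API

Orientations are given as [roll, pitch, yaw] about the fixed x, y, z axes, in that order (R = Rz(yaw) Ry(pitch) Rx(roll)).
In Python, from bench import observe, read_camera, camera_params, finish_job gives the robot as it stands.
- The arm moves only by the tool move_arm, never from a script. Its argument "motion" is a list of rows, each an object with "slide": the shift along the tool's x, y, z in mm, a list of three; "turn": the turn, a rotation vector about the tool's x, y, z in rad, a list of three; "hand": the finger opening in mm, from 0 to 87. In form: [{"slide": [x, y, z], "turn": [wx, wy, wz], "hand": hand}, ...]. A call has 1 to 12 rows; each row is the pose to reach, as a shift and turn from the pose measured when the call began, along the tool's axes at that moment; what a row does not reach only later rows make up. A row lasts 1/8 s, in which the tool goes at most 62.5 mm and 10.7 degrees, less where a joint would pass 70% of its speed; a pose out of reach is approached as far as the arm can. A call with a gripper value outside its range is refused whole. The fingers move at their own pace and stop on an object; "grip_force" is the grip in N (left out, the last holds). Time passes only in rows, so rows that repeat a pose let the fingers close. It gives the time, the measured TCP pose, the force and the opening at its end, in the units of the state.
- observe(): the state, without advancing time (a new reading comes with each control period).
- read_camera(name): name is "scene" or "top"; returns (picture, depth): 420x560x3 uint8, red, green, blue; 420x560 float32, mm along the optical axis (not along the pixel's ray), 0 where there is no reading.
- camera_params(name): a dict with "fx", "fy", "cx", "cy" (pixels), "R" (3x3) and "t" (3): a world point X has camera coordinates R X + t. Camera axes: x right, y down, z forward; pixel columns grow to the right and rows downward; lengths in mm; the calibration is good to about 2 mm. A picture is of the moment at which its call begins. camera_params takes no time and is no camera call.
- finish_job(): hands the job in, once; it reports no verdict.
The state is a dict: "t": time; "joints": joint angles; "joint_vel": joint speeds; "joint_efforts": joint torques, N m; "position": TCP position; "tool_rot": TCP orientation; "wrist_force": force on the tool from outside, world axes, zero at the start; "moment": the same for the moment, N m; "gripper_width": finger opening in mm.
Only numpy, scipy, OpenCV 4.12 (cv2) and the standard library are available. Lean on these libraries where they do the work, as an engineer would, in place of code of your own. Each camera call takes 0.05 s, during which the arm holds its last target.

## Working session

There is one attempt and no reset: what is moved stays moved. The work goes in short steps, Python scripts to look and compute and a tool call to move; the robot and the scene stay as the last step left them, time stands still between calls to the robot, and variables do not carry over. Pictures are saved under pics/ and viewed, and the job is handed in when it is done.

Besides the shell and the picture viewer there is one more tool, called after "Call:" by a JSON object that holds its "api" and its "payload", one argument or row to a line. move_arm: Moves the arm, as the interface text tells. Its arguments: {"type":"object","properties":{"motion":{"type":"array"},"grip_force":{"type":"number"}},"required":["motion"]}

```bash
mkdir -p pics
python3 - <<'E'
from bench import *
import cv2,numpy as np
print(observe())
for n in("scene","top"):
    p,d=read_camera(n); np.savez(f"{n}0.npz",p=p,d=d)
    cv2.imwrite(f"pics/{n}0.png",p[...,::-1]); print(n,camera_params(n))
E
```

```text
{'t': 0.0, 'joints': array([-1.22692027,  0.46946424, -0.04857979,  1.53371936,  0.02412294,
        1.14099726, -0.08230253]), 'joint_vel': array([ 1.46513154e-03, -5.67829015e-05, -2.56121879e-04, -7.05160978e-04,
       -4.17057954e-05,  1.68807971e-04, -1.72289674e-03]), 'joint_efforts': array([-5.92315973e-05, -5.07977879e+01, -8.04632669e-02, -2.36154306e+01,
       -6.12695049e-02,  3.79800063e-02,  1.78953019e-04]), 'position': array([245.62576603, 628.08735591, 232.47324098]), 'tool_rot': array([-1.57279556e+00, -1.02085059e-04, -3.72750231e-01]), 'wrist_force': array([-0.56596254, -0.32455264, -0.007538  ]), 'moment': array([ 0.01190015,  0.00942684, -0.02643601]), 'gripper_width': 87.05851384888886}
scene {'fx': 420.24011423586506, 'fy': 420.24011423586506, 'cx': 277.6713186366559, 'cy': 210.44358730488568, 'R': array([[-0.39202312,  0.91971482,  0.02103608],
       [ 0.53583419,  0.24686404, -0.80742793],
       [-0.74779649, -0.30525857, -0.58959106]]), 't': array([ 115.77154509, -241.68681543, 1370.13091569])}
top {'fx': 436.7867742536085, 'fy': 436.7867742536085, 'cx': 280.5759455630663, 'cy': 208.48471532983854, 'R': array([[-0.02802565, -0.9995661 ,  0.0090651 ],
       [-0.98745802,  0.02627429, -0.15568022],
       [ 0.15537449, -0.01331445, -0.98776591]]), 't': array([131.43704874, 586.89113822, 874.33936351])}
```

View pics/scene0.png

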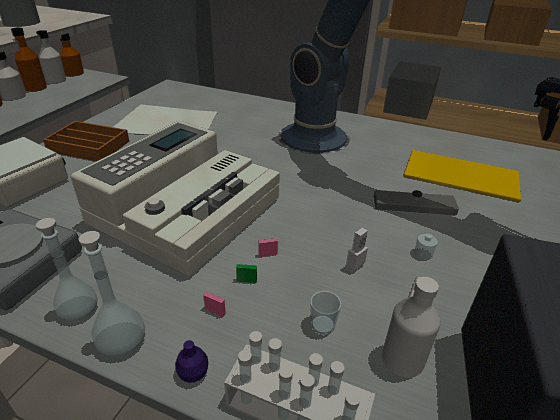

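View pics/top0.png

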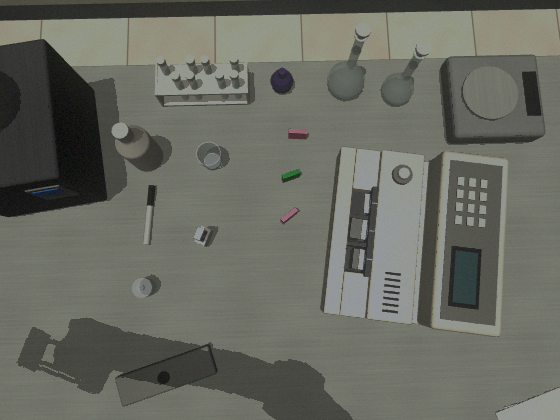

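The pictures show the meter with its start button at top (402,173) and scene (155,206). The spacer is at top (203,235), the beaker at (209,156) and the weighing bottle at (142,287). The tile places are at top (362,203), (357,230) and (355,258). The loose pink and green tiles on the bench, at top (298,133), (290,215) and (291,175), are look-alikes.

```bash
cat > h.py <<'E'
import numpy as np,cv2
from bench import *
def cloud(n,f=None):
    z=np.load(f or f"{n}0.npz");p,d=z['p'],z['d'];c=camera_params(n)
    v,u=np.mgrid[:420,:560]
    C=np.stack([(u-c['cx'])/c['fx']*d,(v-c['cy'])/c['fy']*d,d],-1)
    W=(C-c['t'])@c['R']; W[d==0]=np.nan
    return p,W
E
python3 - <<'E'
from h import *
np.set_printoptions(precision=0,suppress=True,linewidth=200)
p,W=cloud("top"); q,V=cloud("scene")
a=cv2.resize(p[140:330,315:430,::-1],None,fx=5,fy=5,interpolation=cv2.INTER_CUBIC)
cv2.imwrite("pics/a.png",cv2.resize(p[180:285,330:420,::-1],None,fx=6,fy=5.7,interpolation=cv2.INTER_CUBIC))
cv2.imwrite("pics/b.png",cv2.resize(q[155:245,130:260,::-1],None,fx=6,fy=6,interpolation=cv2.INTER_CUBIC))
cv2.imwrite("pics/c.png",cv2.resize(p[205:265,170:240,::-1],None,fx=8,fy=8,interpolation=cv2.INTER_CUBIC))
for n,P in(("top button",W[165:184:2,390:416:2]),("spacer",W[224:248:2,190:216:2])):
    print(n);print(P[...,2])
print("places z, rows 190..272 cols 340..384");print(W[188:276:2,338:386:2,2])
E
```

```text
top button
[[ 94.  96.  94.  97. 108. 107. 107. 108.  98.  96.  97.  93.  95.]
 [ 97.  95.  97. 106. 109. 105. 108. 117. 108. 108.  96.  95.  97.]
 [ 95.  95. 107. 108. 109. 117. 119. 117. 117. 107. 106.  96.  96.]
 [ 94. 104. 108. 107. 113. 116. 118. 118. 117. 117. 107.  95.  95.]
 [ 99. 102. 106. 107. 118. 117. 117. 116. 120. 116. 108.  95.  96.]
 [ 96. 102. 109. 109. 114. 117. 120. 115. 118. 119. 106. 109.  93.]
 [ 92. 101. 108. 105. 106. 114. 118. 119. 116. 108. 108.  96.  98.]
 [ 96.  94. 102. 109. 108. 109. 112. 109. 106. 108. 109.  95.  96.]
 [100.  95.  97. 107. 110. 106. 106. 108. 104. 108.  98.  94.  97.]
 [ 96.  95.  94.  96. 104. 104. 109. 109. 101.  97.  98.  94.  96.]]
spacer
[[ 1.  1.  4. -4.  0. -0. -2.  1. -4.  1. -4. -1. -0.]
 [ 2. -1.  0.  1. -1.  0. 52.  1. -0.  3. -2. -0. -1.]
 [-0.  4. -1. -0. 98. 97. 49. 51. 52. -2.  1.  0.  3.]
 [ 1. -1. -1. 96. 96. 95. 98. 90. 51. 48. 51. -2.  2.]
 [ 0.  1.  1. 99. 97. 93. 95. 84. 61. 52. 41. 20.  0.]
 [-1. -3.  1. 96. 96. 95. 91. 74. 55. 48. 33.  2.  3.]
 [ 2. -1. 95. 96. 98. 95. 82. 64. 50. 43. 24.  3.  1.]
 [-1. -1. 95. 97. 96. 96. 77. 58. 51. 36. 14.  1.  0.]
 [-0. -1.  1. 50. 51. 85. 69. 53. 49. 26.  4.  0. -1.]
 [ 0. -1. -0. 47. 52. 50. 50. 52. 42. 19.  1.  2. -1.]
 [ 3.  2.  1.  1. -1. 38. 49. 50. 28. -1. -1. -2.  2.]
 [ 0.  1.  2. -0. -2. -1.  2. -3. 24.  1.  1. -2.  3.]]
places z, rows 190..272 cols 340..384
[[82. 84. 82. ... 96. 94. 95.]
 [84. 81. 84. ... 96. 95. 95.]
 [86. 83. 82. ... 95. 97. 95.]
 ...
 [84. 84. 85. ... 94. 95. 93.]
 [84. 83. 85. ... 99. 97. 95.]
 [85. 82. 83. ... 94. 95. 94.]]
```

View pics/a.png

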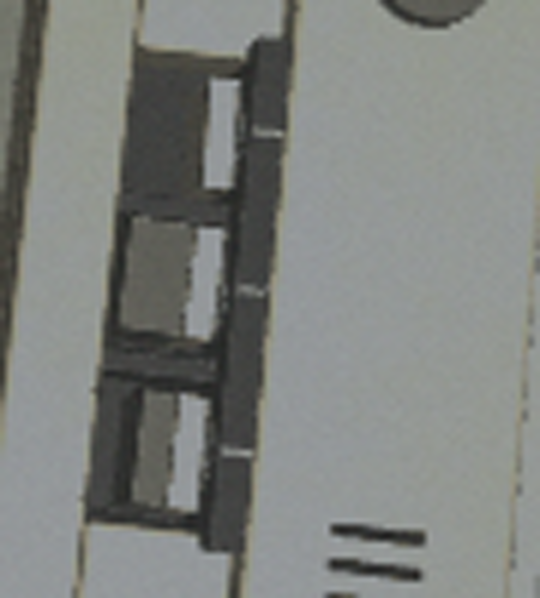

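View pics/b.png

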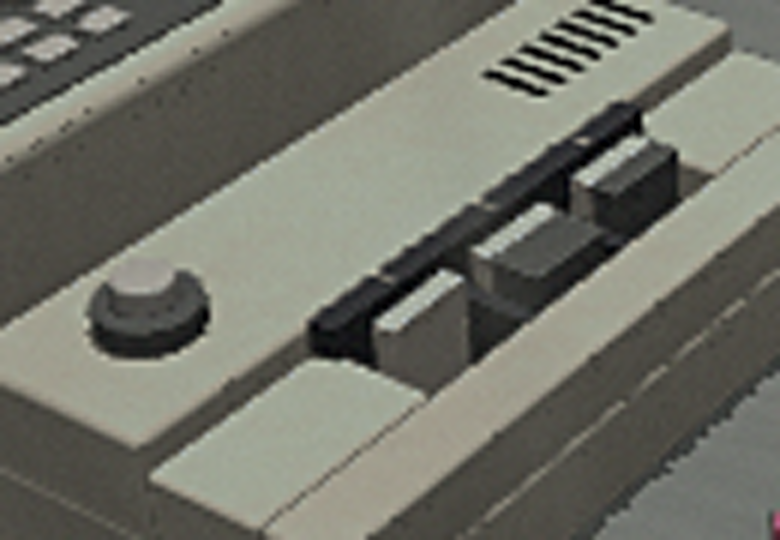

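View pics/c.png

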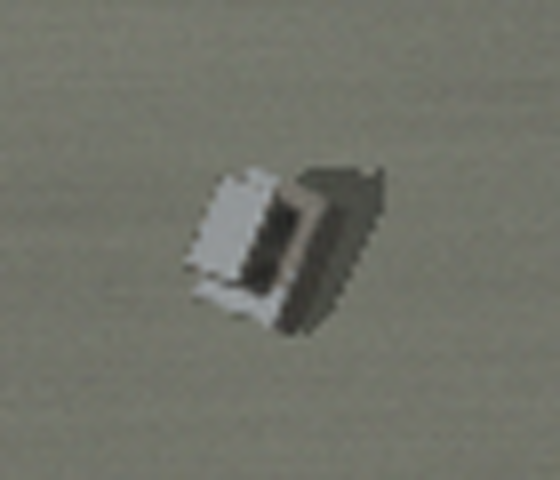

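The thin tile is the one in the top place, at top px (367,203). There is a wide open floor behind it, and it is the end nearest the button. The middle tile is thick and the bottom one is medium. Next I fit the wall frame, button and spacer.

```bash
cat >> h.py <<'E'
def onplane(n,uv,z):
    c=camera_params(n);R,t=c['R'],c['t'];uv=np.atleast_2d(np.float64(uv))
    r=np.c_[(uv[:,0]-c['cx'])/c['fx'],(uv[:,1]-c['cy'])/c['fy'],np.ones(len(uv))]@R
    o=-R.T@t
    return o+r*((z-o[2])/r[:,2])[:,None]
def proj(n,X):
    c=camera_params(n);q=np.atleast_2d(X)@c['R'].T+c['t']
    return np.c_[c['fx']*q[:,0]/q[:,2]+c['cx'],c['fy']*q[:,1]/q[:,2]+c['cy']]
E
python3 - <<'E'
from h import *
np.set_printoptions(precision=2,suppress=True,linewidth=160)
p,W=cloud("top"); g=p.mean(2)
# rail edge: white->dark
pts=[];f=[]
for v in range(192,270):
    u0=352.5-(v-188)*(50/6)/(470/5.7)
    us=np.arange(int(u0)-6,int(u0)+7); d=np.diff(g[v,us]); i=d.argmin()
    if d[i]<-25:
        hi=g[v,us[max(i-2,0)]];lo=g[v,us[i+2]];m=(hi+lo)/2
        for k in range(max(i-2,0),i+2):
            a,b=g[v,us[k]],g[v,us[k+1]]
            if a>=m>b: pts.append((us[k]+(a-m)/(a-b),v));break
pts=np.array(pts);P=onplane("top",pts,83)
l=cv2.fitLine(np.float32(P[:,:2]),cv2.DIST_HUBER,0,.01,.01).ravel()
ex=l[:2]*np.sign(l[0]); ey=np.array([-ex[1],ex[0]])
print("n",len(pts),"yaw",np.arctan2(ex[1],ex[0]),"resid",np.std((P[:,:2]-l[2:])@ey))
# window marks, find bright px on the dark strip
for (cu,cv) in((267,133),(252,290),(237,453)):
    u=330+cu/6-.5;v=180+cv/5.7-.5
    w=g[int(v)-3:int(v)+5,int(round(u))-1:int(round(u))+2].mean(1);w=np.clip(w-w.min()-5,0,None)
    v=(w*np.arange(int(v)-3,int(v)+5)).sum()/w.sum()
    X=onplane("top",[u,v],97)[0,:2]; print("mark",X,"s",(X-l[2:])@ex,"y",38+(X-l[2:])@ey)
print("l",l[2:])
m=np.isfinite(W[...,2])
B=W[160:188,385:420].reshape(-1,3)
for lo,hi in((112,125),(102,111)):
    s=B[(B[:,2]>lo)&(B[:,2]<hi)];print("button",lo,s.mean(0),s.max(0)-s.min(0),len(s),(s[:,:2]-l[2:]).mean(0)@ex)
for n,sl in(("top",np.s_[215:255,180:225]),("scene",np.s_[220:275,335:380])):
    q,V=cloud(n);S=V[sl].reshape(-1,3);t=S[(S[:,2]>88)&(S[:,2]<105)]
    r=cv2.minAreaRect(np.float32(t[:,:2]));print(n,"tab top",t.mean(0),len(t),r)
    t=S[(S[:,2]>8)];print(cv2.minAreaRect(np.float32(t[:,:2])))
for n,sl in(("beaker",np.s_[138:175,190:230]),("wb",np.s_[270:305,125:160])):
    S=W[sl].reshape(-1,3);S=S[S[:,2]>10];print(n,S.mean(0),S.min(0),S.max(0))
E
```

```text
n 78 yaw -0.15308999 resid 0.3615928729162937
mark [588.72 -70.5 ] s 69.08944507290715 y -7.0573766797852855
mark [533.19 -62.13] s 12.932033304902387 y -7.259218979883229
mark [477.97 -53.89] s -42.90315411940498 y -7.531465905286723
l [527.31 -15.43]
button 112 [ 643.64 -127.4   117.08] [22.87 22.46  6.52] 112 132.04626881759526
button 102 [ 642.56 -125.85  107.19] [37.43 39.2   8.7 ] 189 130.73598321187706
top tab top [537.09 278.84  96.01] 93 ((537.2068481445312, 279.2705078125), (14.167924880981445, 23.50193214416504), 64.60424041748047)
((537.461669921875, 279.3795471191406), (22.77682876586914, 36.03617477416992), 66.67222595214844)
scene tab top [544.33 280.16  93.82] 87 ((542.2916259765625, 279.71234130859375), (15.27950668334961, 26.503162384033203), 69.60359191894531)
((541.7809448242188, 280.20068359375), (23.285320281982422, 40.95182800292969), 66.3515853881836)
beaker [713.21 267.09  42.88] [683.65 239.36  10.06] [735.79 290.34  65.6 ]
wb [434.92 402.27  39.65] [415.22 384.55  10.24] [455.83 425.11  55.57]
```

Call:
{"api": "move_arm", "payload": {
  "motion": [
    {"slide": [645,0,-558],"turn": [0,0,0],"hand": 0},
    {"slide": [645,0,-558],"turn": [0,0,0],"hand": 0},
    {"slide": [645,0,-558],"turn": [0,0,0],"hand": 0},
    {"slide": [645,0,-558],"turn": [0,0,0],"hand": 0},
    {"slide": [645,0,-558],"turn": [0,0,0],"hand": 0},
    {"slide": [645,0,-558],"turn": [0,0,0],"hand": 0},
    {"slide": [645,0,-558],"turn": [0,0,0],"hand": 0},
    {"slide": [645,0,-558],"turn": [0,0,0],"hand": 0},
    {"slide": [645,0,-558],"turn": [0,0,0],"hand": 0},
    {"slide": [645,0,-558],"turn": [0,0,0],"hand": 0},
    {"slide": [645,0,-558],"turn": [0,0,0],"hand": 0},
    {"slide": [645,0,-558],"turn": [0,0,0],"hand": 0}
  ]
}}

```text
t: 1.6
position: [595.6, -36.6, 233.4]
tool_rot: [-1.572, 0.0, -0.372]
wrist_force: [0.5, 0.8, -0.3]
gripper_width: 0.4
```

Call:
{"api": "move_arm", "payload": {
  "motion": [
    {"slide": [77,0,-67],"turn": [0,0,0],"hand": 0},
    {"slide": [77,0,-67],"turn": [0,0,0],"hand": 0},
    {"slide": [77,50,-67],"turn": [0,0,0],"hand": 0},
    {"slide": [77,97,-67],"turn": [0,0,0],"hand": 0},
    {"slide": [77,97,-67],"turn": [0,0,0],"hand": 0},
    {"slide": [77,97,-67],"turn": [0,0,0],"hand": 0}
  ]
}}

```text
t: 2.35
position: [643.8, -127.4, 138.0]
tool_rot: [-1.572, -0.002, -0.372]
wrist_force: [-0.2, 0.4, 0.8]
gripper_width: 0.4
```

Run:
```python
from h import *
p,d=read_camera("scene");cv2.imwrite("pics/s1.png",cv2.resize(p[120:270,80:240,::-1],None,fx=4,fy=4))
o=observe();print(o['position'],o['wrist_force'])
```

```text
[ 644.20544582 -127.500251    138.7444691 ] [0.18284445 0.07245317 1.68640462]
```

View pics/s1.png

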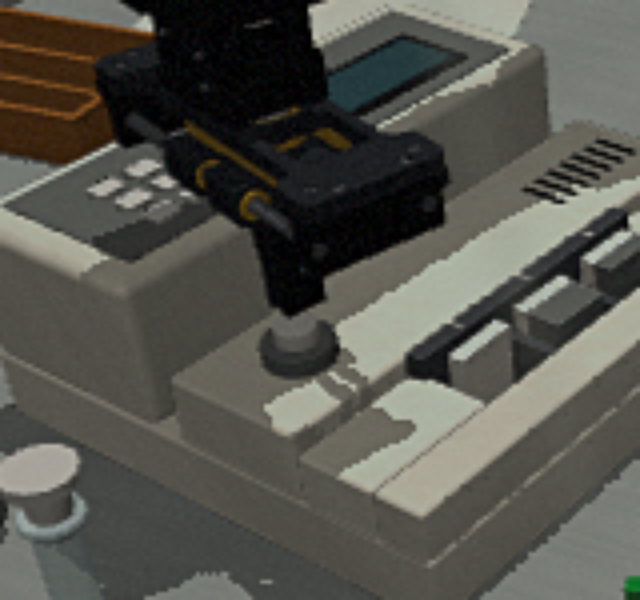

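The closed fingertips stand centred just above the button (crop (298,310)), about 10 mm clear. Pressing.

Call:
{"api": "move_arm", "payload": {
  "motion": [
    {"slide": [0,8,0],"turn": [0,0,0],"hand": 0},
    {"slide": [0,12,0],"turn": [0,0,0],"hand": 0},
    {"slide": [0,15,0],"turn": [0,0,0],"hand": 0},
    {"slide": [0,17,0],"turn": [0,0,0],"hand": 0},
    {"slide": [0,17,0],"turn": [0,0,0],"hand": 0}
  ]
}}

```text
t: 3.02
position: [644.9, -127.5, 122.5]
tool_rot: [-1.571, -0.005, -0.372]
wrist_force: [0.0, 0.6, 5.7]
gripper_width: 0.4
```

Call:
{"api": "move_arm", "payload": {
  "motion": [
    {"slide": [0,2,0],"turn": [0,0,0],"hand": 0},
    {"slide": [0,4,0],"turn": [0,0,0],"hand": 0},
    {"slide": [0,4,0],"turn": [0,0,0],"hand": 0}
  ]
}}

```text
t: 3.4
position: [645.0, -127.6, 122.2]
tool_rot: [-1.57, -0.005, -0.372]
wrist_force: [-7.3, 2.1, 20.3]
gripper_width: 0.3
```

Call:
{"api": "move_arm", "payload": {
  "motion": [
    {"slide": [0,-20,0],"turn": [0,0,0],"hand": 0},
    {"slide": [0,-60,0],"turn": [0,0,0],"hand": 0},
    {"slide": [0,-110,0],"turn": [0,0,0],"hand": 20},
    {"slide": [-248,-110,340],"turn": [0,0.038,0],"hand": 60},
    {"slide": [-248,-110,340],"turn": [0,0.038,0],"hand": 60},
    {"slide": [-248,-110,340],"turn": [0,0.038,0],"hand": 60},
    {"slide": [-248,-110,340],"turn": [0,0.038,0],"hand": 60},
    {"slide": [-248,-110,340],"turn": [0,0.038,0],"hand": 60},
    {"slide": [-248,-110,340],"turn": [0,0.038,0],"hand": 60},
    {"slide": [-248,-110,340],"turn": [0,0.038,0],"hand": 60},
    {"slide": [-248,-110,340],"turn": [0,0.038,0],"hand": 60},
    {"slide": [-248,-110,340],"turn": [0,0.038,0],"hand": 60}
  ]
}}

```text
t: 4.9
position: [537.2, 278.4, 230.8]
tool_rot: [-1.571, -0.005, -0.411]
wrist_force: [0.6, -0.0, -0.8]
gripper_width: 59.8
```

Run:
```python
from h import *
p,d=read_camera("scene");np.savez("s2.npz",p=p,d=d)
o=observe();print(o['position'],o['tool_rot'],o['gripper_width'])
p0=np.load("scene0.npz")['p'];t0=np.load("top0.npz")['p']
def draw(n,im,c,yaw,f,box):
    ex=np.array([np.cos(yaw),np.sin(yaw)]);ey=np.array([-ex[1],ex[0]])
    im=cv2.resize(im[...,::-1],None,fx=f,fy=f,interpolation=cv2.INTER_CUBIC)
    for hx,hy,z,col in((12,7,96,(0,0,255)),(18,11,50,(0,255,0)),(18,7,0,(255,0,0))):
        X=np.array([[*(c+a*hx*ex+b*hy*ey),z] for a,b in((1,1),(1,-1),(-1,-1),(-1,1))])
        cv2.polylines(im,[np.int32((proj(n,X)+.5)*f)],True,col,1)
    x0,x1,y0,y1=box;return im[y0*f:y1*f,x0*f:x1*f]
c=np.array([538,279.4]);y=-.41
cv2.imwrite("pics/ov1.png",np.hstack([draw("top",t0,c,y,8,(175,235,210,265)),draw("scene",p0,c,y,8,(330,385,220,275))[:440]]))
cv2.imwrite("pics/s2.png",p[150:350,250:460,::-1].repeat(3,0).repeat(3,1))
```

```text
[537.5997667  277.66761004 231.01563957] [-1.57091817 -0.00508583 -0.41257381] 60.0649905126867
```

View pics/ov1.png

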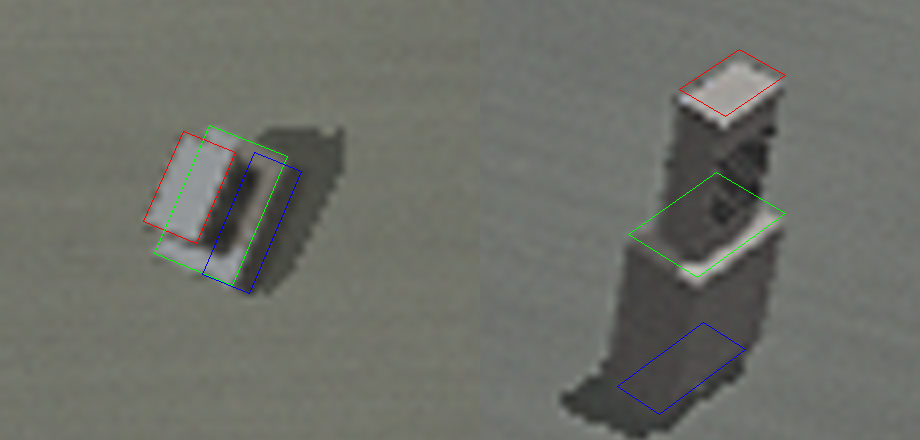

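View pics/s2.png

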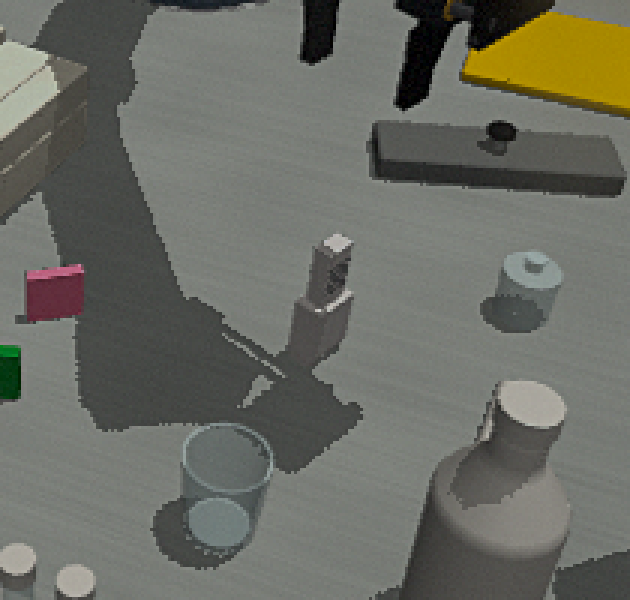

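Call:
{"api": "move_arm", "payload": {
  "motion": [
    {"slide": [0,55,1],"turn": [0,0,0],"hand": 60},
    {"slide": [0,110,1],"turn": [0,0,0],"hand": 60},
    {"slide": [0,150,1],"turn": [0,0,0],"hand": 60},
    {"slide": [0,162,1],"turn": [0,0,0],"hand": 60},
    {"slide": [0,162,1],"turn": [0,0,0],"hand": 60},
    {"slide": [0,162,1],"turn": [0,0,0],"hand": 60}
  ]
}}

```text
t: 5.7
position: [540.3, 278.4, 71.0]
tool_rot: [-1.568, -0.007, -0.413]
wrist_force: [0.5, 0.5, 0.2]
gripper_width: 59.8
```

Run:
```python
from h import *
p,d=read_camera("scene")
o=observe();print(o['position'],o['tool_rot'],o['wrist_force'])
cv2.imwrite("pics/s3.png",p[170:310,290:430,::-1].repeat(4,0).repeat(4,1))
```

```text
[540.15674645 278.63705805  71.01350747] [-1.56794611 -0.00726688 -0.41297232] [ 0.45288427 -0.30726601  0.21544223]
```

View pics/s3.png

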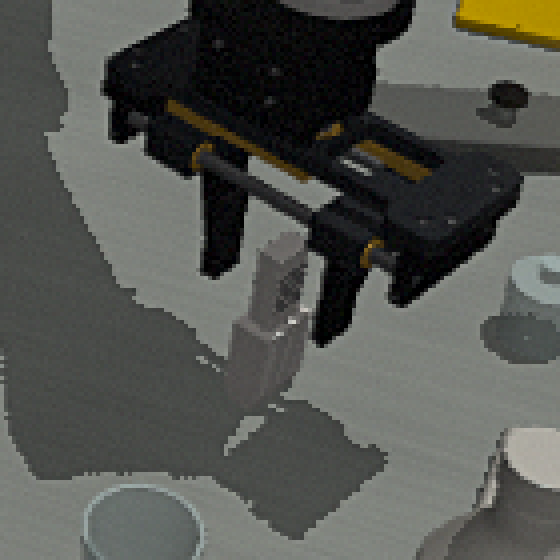

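Call:
{"api": "move_arm", "payload": {
  "motion": [
    {"slide": [-1,2,0],"turn": [0,0,0],"hand": 60},
    {"slide": [-1,2,0],"turn": [0,0,0],"hand": 30},
    {"slide": [-1,2,0],"turn": [0,0,0],"hand": 8},
    {"slide": [-1,2,0],"turn": [0,0,0],"hand": 0},
    {"slide": [-1,2,0],"turn": [0,0,0],"hand": 0},
    {"slide": [-1,2,0],"turn": [0,0,0],"hand": 0},
    {"slide": [-1,2,0],"turn": [0,0,0],"hand": 0}
  ],
  "grip_force": 40
}}

```text
t: 6.62
position: [539.2, 279.0, 68.9]
tool_rot: [-1.568, -0.007, -0.413]
wrist_force: [-0.3, -0.0, -0.6]
gripper_width: 13.9
```

Call:
{"api": "move_arm", "payload": {
  "motion": [
    {"slide": [0,-20,0],"turn": [0,0,0],"hand": 0},
    {"slide": [0,-70,0],"turn": [0,0,0],"hand": 0},
    {"slide": [0,-125,0],"turn": [0,0,0],"hand": 0},
    {"slide": [0,-125,0],"turn": [0,0,0],"hand": 0},
    {"slide": [0,-125,0],"turn": [0,0,0],"hand": 0}
  ]
}}

```text
t: 7.25
position: [537.6, 278.8, 193.3]
tool_rot: [-1.569, -0.006, -0.413]
wrist_force: [0.1, -0.8, -1.3]
gripper_width: 13.5
```

Call:
{"api": "move_arm", "payload": {
  "motion": [
    {"slide": [180,0,-267],"turn": [0,-0.261,0],"hand": 0},
    {"slide": [180,0,-267],"turn": [0,-0.261,0],"hand": 0},
    {"slide": [180,0,-267],"turn": [0,-0.261,0],"hand": 0},
    {"slide": [180,0,-267],"turn": [0,-0.261,0],"hand": 0},
    {"slide": [180,0,-267],"turn": [0,-0.261,0],"hand": 0},
    {"slide": [180,0,-267],"turn": [0,-0.261,0],"hand": 0},
    {"slide": [180,0,-267],"turn": [0,-0.261,0],"hand": 0},
    {"slide": [180,0,-267],"turn": [0,-0.261,0],"hand": 0},
    {"slide": [180,0,-267],"turn": [0,-0.261,0],"hand": 0}
  ]
}}

```text
t: 8.38
position: [595.1, -35.8, 193.5]
tool_rot: [-1.57, -0.006, -0.149]
wrist_force: [0.4, -0.3, -0.6]
gripper_width: 13.4
```

```bash
cat >> h.py <<'E'
O=np.array([534.4,-55.0]);YAW=-.152
EX=np.array([np.cos(YAW),np.sin(YAW)]);EY=np.array([-EX[1],EX[0]])
def wall(x,y,z): return np.array([*(O+x*EX+y*EY),z+53.])
E
cat > look.py <<'E'
from h import *
import sys
k=sys.argv[1]
o=observe();print(o['position'],o['tool_rot'],o['wrist_force'],o['gripper_width'],o['t'])
P=o['position'];yaw=o['tool_rot'][2];c=P[:2]-1.3*np.array([np.cos(yaw),np.sin(yaw)]);fz=P[2]-68.9
d=c-O;print("spacer centre in wall",d@EX,d@EY,fz-53,"yaw err",yaw-YAW)
ims=[]
for n,(x0,x1,y0,y1) in(("scene",(140,260,130,240)),("top",(320,420,150,260))):
    p,dd=read_camera(n);np.savez(f"{n}{k}.npz",p=p,d=dd);f=6 if n=="scene" else 3
    f=5
    im=cv2.resize(p[...,::-1],None,fx=f,fy=f,interpolation=cv2.INTER_CUBIC)
    def poly(X,col): cv2.polylines(im,[np.int32((proj(n,np.array(X))+.5)*f)],True,col,1)
    sx=np.array([np.cos(yaw),np.sin(yaw)]);sy=np.array([-sx[1],sx[0]])
    for hx,hy,z,col in((18,11,fz+50,(0,255,0)),(18,7,fz,(255,0,0))):
        poly([[*(c+a*hx*sx+b*hy*sy),z] for a,b in((1,1),(1,-1),(-1,-1),(-1,1))],col)
    poly([wall(-80,38,30),wall(80,38,30)],(0,0,255))
    poly([wall(-90,0,44),wall(90,0,44)],(0,0,255))
    poly([wall(32,38,30),wall(80,38,30),wall(80,0,30),wall(32,0,30)],(0,255,255))
    cv2.imwrite(f"pics/{n}{k}.png",im[y0*f:y1*f,x0*f:x1*f])
E
python3 look.py 4
```

```text
[595.08418997 -35.75448293 193.53666452] [-1.57010871 -0.00566285 -0.1485621 ] [ 0.38408045 -0.29479059 -0.62295946] 13.394316712072104 8.375
spacer centre in wall 55.77045538634826 28.207670654729387 71.63666452068577 yaw err 0.0034379022903932854
```

View pics/scene4.png

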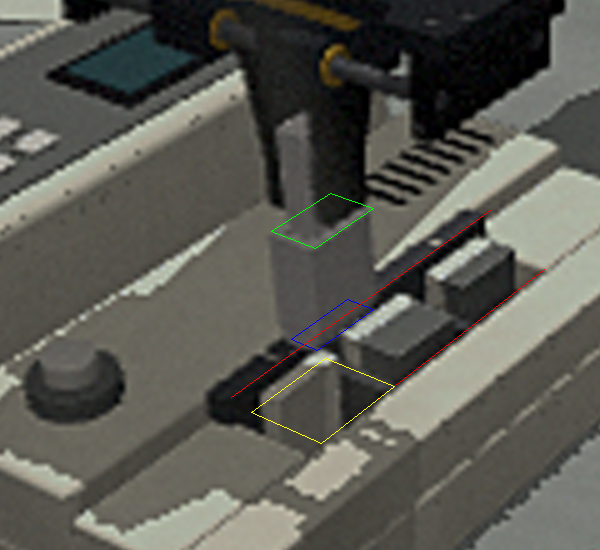

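View pics/top4.png

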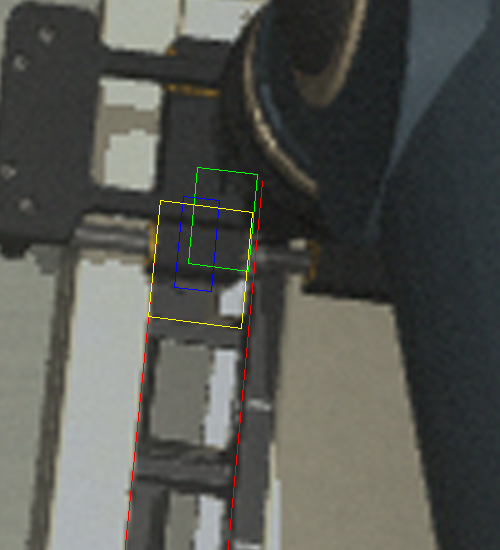

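Run:
```python
from h import *
g=np.load("top0.npz")['p'].mean(2)
for v in range(194,212,2): print(v,g[v,360:376].astype(int))
for v in (196,200,204,208):
  for u in (362,363,364,365,366,367,368,369,370,371):
    X=onplane("top",[u,v],93)[0,:2]-O; print(round(X@EX,1),round(X@EY,1),int(g[v,u]),end=' | ')
  print()
```

```text
194 [ 65  65  64  67  70 146 150 151 152 151  60  43  54  63  64  63]
196 [ 61  62  67  64  53 146 149 151 151 119  55  45  66  63  65  66]
198 [ 63  66  65  63  72 148 149 148 150 126  60  44  64  68  64  67]
200 [ 67  68  64  63  78 149 151 152 150  92  79  50  66  67  66  67]
202 [ 63  64  63  65 105 148 149 151 152  77  85  49 102  87  85  83]
204 [ 61  65  69  63 124 148 152 150 148  87  68  53  61  63  67  60]
206 [ 63  65  63  64 144 151 151 150 152  75  62  65  64  65  62  63]
208 [ 64  69  67  67 146 151 151 150 151  72  41  65  66  68  66  65]
210 [ 63  65  69  55 146 150 151 151 126  62  45  64  67  62  65  66]
67.5 17.3 67 | 67.8 15.3 64 | 68.1 13.3 53 | 68.3 11.3 146 | 68.6 9.3 149 | 68.8 7.3 151 | 69.1 5.3 151 | 69.3 3.3 119 | 69.6 1.3 55 | 69.8 -0.7 45 | 
59.4 16.5 64 | 59.7 14.5 63 | 59.9 12.5 78 | 60.2 10.5 149 | 60.4 8.5 151 | 60.7 6.6 152 | 60.9 4.6 150 | 61.2 2.6 92 | 61.4 0.6 79 | 61.7 -1.4 50 | 
51.3 15.7 69 | 51.6 13.8 63 | 51.8 11.8 124 | 52.1 9.8 148 | 52.3 7.8 152 | 52.6 5.8 150 | 52.8 3.8 148 | 53.1 1.8 87 | 53.3 -0.2 68 | 53.6 -2.2 53 | 
43.3 15.0 67 | 43.5 13.0 67 | 43.8 11.0 146 | 44.0 9.0 151 | 44.3 7.0 151 | 44.5 5.0 150 | 44.8 3.1 151 | 45.0 1.1 72 | 45.3 -0.9 41 | 45.5 -2.9 65 |
```

Call:
{"api": "move_arm", "payload": {
  "motion": [
    {"slide": [0,0,-2.5],"turn": [0,0.003,0],"hand": 0},
    {"slide": [0,20,-2.5],"turn": [0,0.003,0],"hand": 0},
    {"slide": [0,34,-2.5],"turn": [0,0.003,0],"hand": 0},
    {"slide": [0,34,-2.5],"turn": [0,0.003,0],"hand": 0},
    {"slide": [0,34,-2.5],"turn": [0,0.003,0],"hand": 0}
  ]
}}

```text
t: 9.1
position: [595.4, -39.1, 160.3]
tool_rot: [-1.57, -0.007, -0.153]
wrist_force: [0.0, -0.5, -0.6]
gripper_width: 13.6
```

```bash
python3 look.py 5
```

```text
[595.43098665 -39.10537371 160.25249722] [-1.57031878 -0.00699412 -0.15268303] [ 0.00947637 -0.51171662 -0.58495066] 13.570428726843936 9.1
spacer centre in wall 56.620622580323264 24.95328245165732 38.352497215223906 yaw err -0.0006830306986597423
```

View pics/scene5.png

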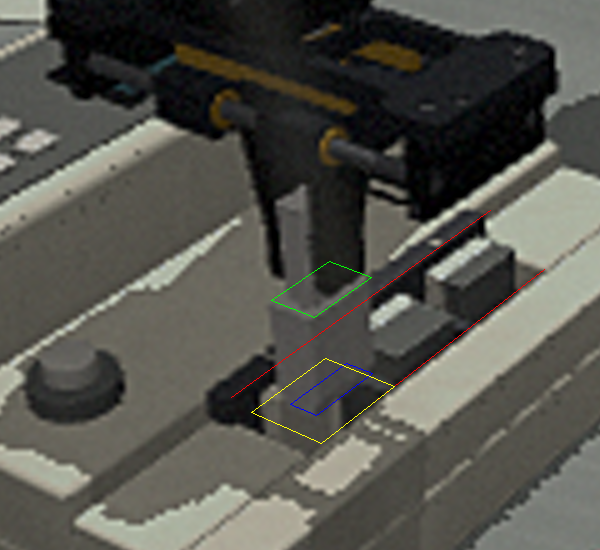

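The spacer stands just behind the thin tile and no contact force shows. Lowering further.

Call:
{"api": "move_arm", "payload": {
  "motion": [
    {"slide": [0,6,0.6],"turn": [0,0,0],"hand": 0},
    {"slide": [0,12,0.6],"turn": [0,0,0],"hand": 0},
    {"slide": [0,18,0.6],"turn": [0,0,0],"hand": 0},
    {"slide": [0,22,0.6],"turn": [0,0,0],"hand": 0},
    {"slide": [0,22,0.6],"turn": [0,0,0],"hand": 0}
  ]
}}

```text
t: 9.82
position: [595.6, -38.5, 138.0]
tool_rot: [-1.57, -0.007, -0.153]
wrist_force: [0.5, 0.6, -0.4]
gripper_width: 13.8
```

Foot at about 16 mm with no force. Going on to about 2 mm above the floor.

Call:
{"api": "move_arm", "payload": {
  "motion": [
    {"slide": [0,5,0],"turn": [0,0,0],"hand": 0},
    {"slide": [0,9,0],"turn": [0,0,0],"hand": 0},
    {"slide": [0,13,0],"turn": [0,0,0],"hand": 0},
    {"slide": [0,14,0],"turn": [0,0,0],"hand": 0},
    {"slide": [0,14,0],"turn": [0,0,0],"hand": 0}
  ]
}}

```text
t: 10.45
position: [595.7, -38.5, 124.0]
tool_rot: [-1.57, -0.007, -0.153]
wrist_force: [0.0, 0.2, -0.7]
gripper_width: 13.8
```

```bash
python3 look.py 6
```

```text
[595.66521723 -38.54589991 123.98711709] [-1.57036914 -0.00664776 -0.152713  ] [ 0.0433713   0.19774807 -0.66321181] 13.779691555549695 10.45
spacer centre in wall 56.76743962696196 25.541810722548213 2.087117092342851 yaw err -0.0007130046684535041
```

View pics/scene6.png

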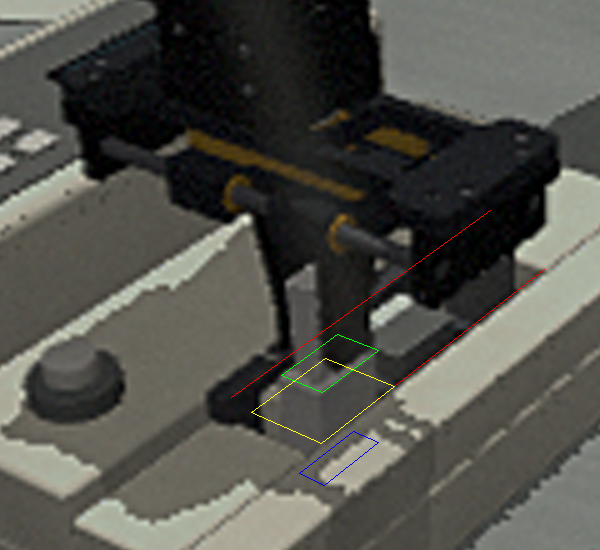

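Call:
{"api": "move_arm", "payload": {
  "motion": [
    {"slide": [0,1,-1],"turn": [0,0,0],"hand": 0},
    {"slide": [0,1,-2],"turn": [0,0,0],"hand": 0},
    {"slide": [0,1,-3],"turn": [0,0,0],"hand": 0},
    {"slide": [0,1,-4],"turn": [0,0,0],"hand": 0},
    {"slide": [0,1,-4],"turn": [0,0,0],"hand": 0},
    {"slide": [0,1,-4],"turn": [0,0,0],"hand": 0}
  ],
  "grip_force": 55
}}

```text
t: 11.3
position: [595.2, -42.5, 123.2]
tool_rot: [-1.57, -0.007, -0.153]
wrist_force: [0.3, 0.6, -1.4]
gripper_width: 13.8
```

Call:
{"api": "move_arm", "payload": {
  "motion": [
    {"slide": [0,0,-0.5],"turn": [0,0,0],"hand": 0},
    {"slide": [0,0,-1],"turn": [0,0,0],"hand": 0},
    {"slide": [0,0,-1.5],"turn": [0,0,0],"hand": 0},
    {"slide": [0,0,-1.5],"turn": [0,0,0],"hand": 0},
    {"slide": [0,0,-1.5],"turn": [0,0,0],"hand": 0}
  ]
}}

```text
t: 11.92
position: [595.1, -43.3, 123.2]
tool_rot: [-1.57, -0.007, -0.152]
wrist_force: [0.7, 3.1, -1.3]
gripper_width: 13.8
```

Call:
{"api": "move_arm", "payload": {
  "motion": [
    {"slide": [0,0,-1],"turn": [0,0,0],"hand": 0},
    {"slide": [0,0,-2],"turn": [0,0,0],"hand": 0},
    {"slide": [0,0,-2.5],"turn": [0,0,0],"hand": 0},
    {"slide": [0,0,-2.5],"turn": [0,0,0],"hand": 0},
    {"slide": [0,0,-2.5],"turn": [0,0,0],"hand": 0},
    {"slide": [0,0,-2.5],"turn": [0,0,0],"hand": 0}
  ]
}}

```text
t: 12.68
position: [595.0, -43.5, 123.3]
tool_rot: [-1.567, -0.007, -0.151]
wrist_force: [0.2, 6.3, -2.0]
gripper_width: 13.7
```

```bash
python3 look.py 7;  python3 -c "
from h import *
print(observe()['moment'])"
```

```text
[595.02114857 -43.51375202 123.25904805] [-1.56677412 -0.00710229 -0.15113136] [ 0.21040385  6.25752141 -1.95803163] 13.742297341601338 12.675
spacer centre in wall 56.883006274842714 20.531658793996936 1.359048048562002 yaw err 0.0008686423445147529
[ 1.60530437e+00 -1.87041688e-01  1.33291438e-03]
```

View pics/scene7.png

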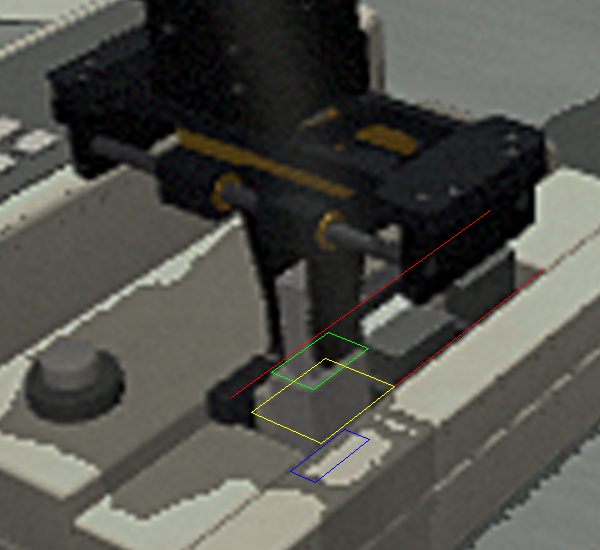

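View pics/top7.png

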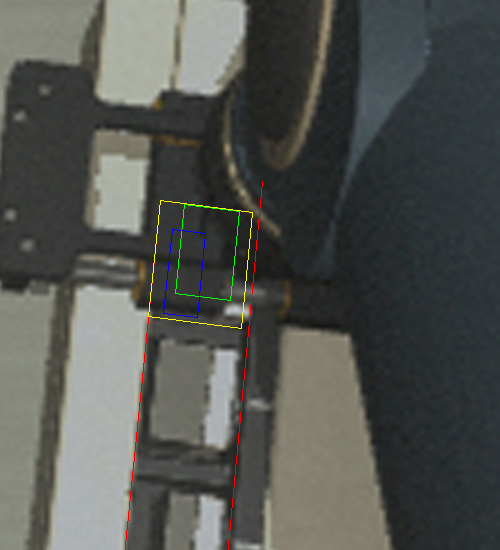

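Call:
{"api": "move_arm", "payload": {
  "motion": [
    {"slide": [0,0,-2.5],"turn": [0,0,0],"hand": 0},
    {"slide": [0,0,-4],"turn": [0,0,0],"hand": 0},
    {"slide": [0,0,-4],"turn": [0,0,0],"hand": 0},
    {"slide": [0,0,-4],"turn": [0,0,0],"hand": 0},
    {"slide": [0,0,-4],"turn": [0,0,0],"hand": 0},
    {"slide": [0,0,-4],"turn": [0,0,0],"hand": 0}
  ]
}}

```text
t: 13.52
position: [594.9, -43.7, 123.3]
tool_rot: [-1.562, -0.007, -0.149]
wrist_force: [0.3, 8.6, -1.0]
gripper_width: 13.4
```

```bash
python3 look.py 8
python3 - <<'E'
from h import *
# spacer y=const check & other tiles' shift between top0 and top8
a=np.load("top0.npz")['p'];b=np.load("top8.npz")['p']
cv2.imwrite("pics/cmp.png",np.hstack([cv2.resize(x[190:280,335:385,::-1],None,fx=6,fy=6,interpolation=cv2.INTER_CUBIC) for x in(a,b)]))
E
```

```text
[594.94821613 -43.71757933 123.31384141] [-1.56221833 -0.0071328  -0.14928145] [ 0.27553249  8.58707647 -0.97624025] 13.376372224488263 13.525
spacer centre in wall 56.84178163357506 20.31673359582989 1.4138414080929067 yaw err 0.0027185489130524265
```

View pics/cmp.png

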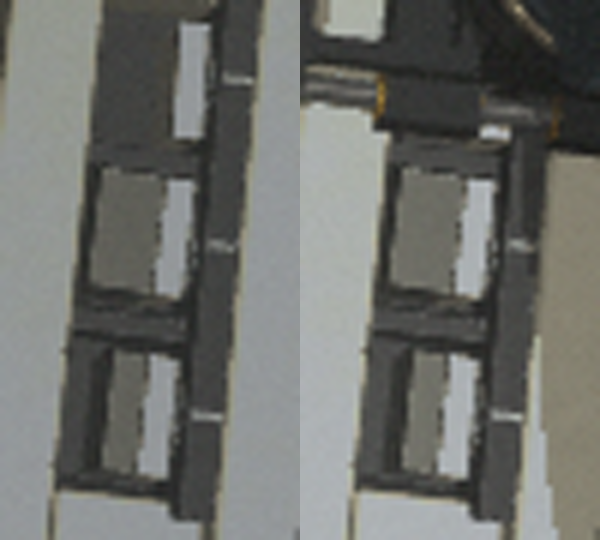

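View pics/scene8.png

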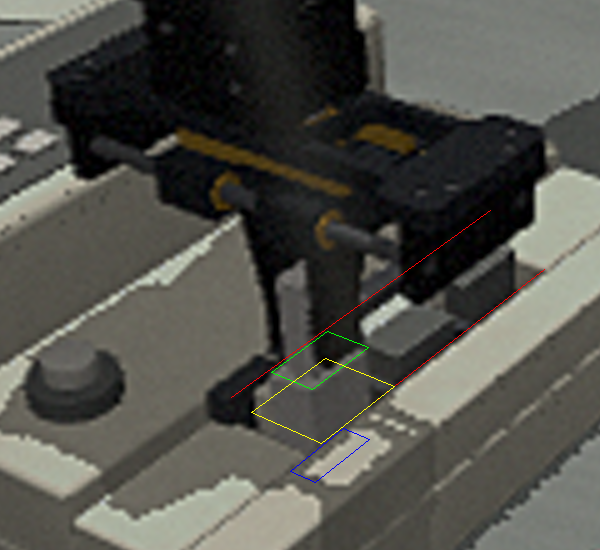

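Tile contact is made, but the tool tilts 8 mrad with its top towards the wall. I'll turn it back slightly so the low part of the spacer presses too.

Call:
{"api": "move_arm", "payload": {
  "motion": [
    {"slide": [0,0,-2],"turn": [-0.01,0,0],"hand": 0},
    {"slide": [0,0,-3.5],"turn": [-0.018,-0.002,0],"hand": 0},
    {"slide": [0,0,-3.5],"turn": [-0.018,0.002,0],"hand": 0},
    {"slide": [0,0,-3.5],"turn": [-0.018,0.002,0],"hand": 0},
    {"slide": [0,0,-3.5],"turn": [-0.018,0.002,0],"hand": 0},
    {"slide": [0,0,-3.5],"turn": [-0.018,0.002,0],"hand": 0},
    {"slide": [0,0,-3.5],"turn": [-0.018,0.002,0],"hand": 0}
  ]
}}

```text
t: 14.5
position: [595.1, -43.3, 123.2]
tool_rot: [-1.575, -0.007, -0.15]
wrist_force: [1.6, 8.6, -2.2]
gripper_width: 13.4
```

```bash
python3 look.py 9
python3 - <<'E'
from h import *
print(observe()['moment'])
W=cloud("scene","scene9.npz")
V=cloud("top","top9.npz")[1]
for n,s in (("mid tile z",V[218:240,352:368,2]),("low",V[248:268,352:368,2])): print(n,np.nanmedian(s))
p=np.load("scene9.npz")['p'];cv2.imwrite("pics/z9.png",cv2.resize(p[180:235,170:240,::-1],None,fx=9,fy=9,interpolation=cv2.INTER_CUBIC))
E
```

```text
[595.0519378  -43.28863162 123.18538582] [-1.57539286 -0.00734643 -0.14959616] [ 1.55020642  8.58940588 -2.2176426 ] 13.437611340669033 14.5
spacer centre in wall 56.8793570912344 20.75684981969363 1.2853858157043732 yaw err 0.002403835076091404
[ 2.34472674 -0.35956341 -0.07419738]
mid tile z 93.17411467825256
low 93.51325531655931
```

View pics/z9.png

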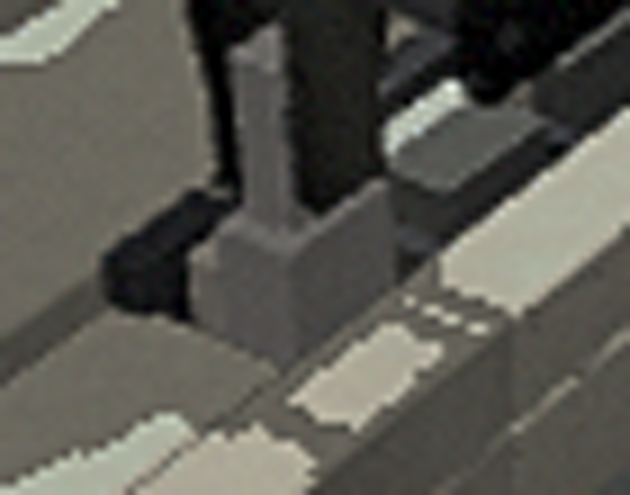

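Run:
```python
from h import *
o=observe();print(o['position'],o['wrist_force'],o['gripper_width'])
print(finish_job())
```

```text
[595.01433696 -43.30166738 123.14157914] [ 1.10677721  8.16617628 -1.81904676] 13.766811944658075
the job is handed in; nothing more can be done
None
```

I handed the job in at about 14.6 s on the robot's clock. The arm is still holding the spacer and pressing the thin tile against the port wall. `finish_job` gave no verdict, so the results below come from my own checks.

**What I did**
- **Start button:** I pressed it with the closed fingers until it stopped moving, at about 20 N, then released it. It looked up again in the later pictures, though I could not read the joint value.
- **Spacer:** I gripped it by the tab, lifted the foot about 125 mm and turned it square to the wall. I then lowered it behind the thin tile, in the place nearest the button, and pushed it towards the wall.

**Last checks**

| Check | Reading | Required |
|---|---|---|
| Spacer foot above the floor (estimated from the arm pose) | about 1.3 mm | below 5 mm |
| Spacer distance from the wall face (at the gripped tab, from the arm pose) | about 20.7 mm | 15–25 mm at the foot |
| Spacer yaw from square | about 0.002 rad | below 0.12 rad |
| Tool tilt | about 0.005 rad forward, 0.007 rad sideways | below 0.1 rad |
| Push against the wall | about 8 N | above 2 N |
| Finger opening (tab is 14 mm thick) | 13.8 mm | – |

- **Tiles:** the thin tile looked flush in the last pictures, and the other two looked unmoved compared with the first.
- **Disagreement:** the scene and top cameras differed by 2–5 mm along x at the spacer, partly from calibration. I used the top camera throughout, and the fit showed no problem.
- **Not checked:** the tile's own lean and how the pressing force splits between the contacts could not be measured directly. I did not measure the beaker or the weighing bottle again after the grasp; no move went near them.

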